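Release the carrier bar from the drying turner

TASK

The black clamp knob on the drying turner has a left-hand thread: unscrew it by turning it clockwise (seen from above), never the other way, following it as it climbs and without wrenching its rubber-mounted spindle, until the engraved yellow line on its top points at the yellow line on the dark index ring, and leave it there. Then ease the freed dark steel carrier bar up off its two locating pins, draw it straight out from under the knob without forcing it against knob, spindle or pins, and lay it gently, upright, in the middle of the red tray. Let go of everything at the end and leave the jar, the paint can and the wood block alone.

Things in the scene. Friction and masses are not known exactly. Their poses are not given: they have to be found in the camera images.
- turner: Drying turner, fixed to the bench: grey housing 104 x 250 x 45 mm (x, y, z) with a flat aluminium deck on top, 45 mm above the bench. Origin: middle of its underside; its y axis runs along the housing's length, z up.
- spindle (a point): Point on the deck (45 mm above the bench) on the axis of the upright 10 mm steel spindle, 60 mm to the turner's -y from the housing's middle; axes as the turner's. The spindle stands in a soft rubber bush that gives 1 mm for every 12 N, sideways or up and down; 1.8 mm (about 22 N) damages it.
- pins: Two fixed upright locating pins, 6 mm across, 19 mm either side (x) of this point, which lies 24 mm to +y of the spindle; axes as the turner's. The tips stand 4 mm above this point, 2.5 to 4.5 mm above the deck, set differently each time, 1 mm in front of the shoulders of the carrier's head.
- knob (a joint): Angle of the clamp knob in rad, growing as it turns CLOCKWISE seen from above (unscrewing). 0 is just tight; it starts between 0.1 and 0.35; below 0 it tightens. It climbs steeply as it turns, 1 to 4 mm per rad, so follow it up by feel; it turns stiffly (0.18 N m) and stays where it is left. Its line meets the ring's line at 2.2 to 3.0, different every time, which may take more than one grasp. It stops at 3.7.
- knob_grip (a point): Centre of the knob's black bar grip, 46 mm long (its x axis, towards the end with the yellow line), 14 mm thick (y), 32 mm high; on the spindle axis, 84 mm above the bench when tight. Below it are a neck and a steel flange, 34 mm across, its underside 53.3 mm above the bench (0.3 mm above the carrier) at joint 0, rising with the knob.
- knob_line (a point): Point on the knob's engraved yellow line: top of the bar, 20 mm from the spindle axis. Its x axis points outwards along the line.
- ring_line (a point): Where the knob_line point must come, seen from above: 20 mm from the spindle axis in the direction of the yellow line on the index ring. The dark ring (74 to 94 mm in diameter, flush in the deck, round the spindle) is fixed, but set to a different angle each time. Its x axis points outwards through the yellow line.
- carrier_grip (a point): Carrier bar (loose, about 0.3 kg): centre of its upright blue grip tab, 12 mm thick (x), 30 mm long (y), its top 53 mm above the bar's underside. This point is 30 mm above the underside, near the centre of mass. The dark steel bar, 8 mm thick, lies along y: its 26 mm wide tail ends 58 mm to +y of here, its 50 mm wide head 92 mm to -y.
- carrier_tail (a point): Top face of the bar, 39 mm to +y of the grip tab's centre, between two fixed float bodies (red and green, 15 mm across, tops 42 mm above the bar's underside) that stand 9 mm either side of it.
- carrier_fork (a point): Middle of the carrier's 40 mm long head, on its underside, 72 mm to -y of the tab; at the start on the spindle. A 12 mm slot runs from here out through the head's -y end, so the bar comes off by moving to its own +y, clear after 40 mm. The pins block the head until the bar is raised above them; with the knob at its mark it can rise at least 5.5 mm before it touches the flange: feel for it.
- tray: Red tray, fixed: 150 x 240 mm (x, y), 25 mm high, walls and floor 5 mm thick. Origin: middle of its underside, y along its length. The carrier must lie lengthwise in it, either way round.
- jar: Glass jar with white cap, 60 mm across, 90 mm high; origin under its middle. Leave alone.
- paint_can: Can with orange label, 70 mm across, 80 mm high; origin under its middle. Leave alone.
- wood_block: Light wooden block 40 x 70 x 30 mm; origin under its middle. Leave alone.
Not all that is in view belongs to the job. Of the things like the part that bears carrier_grip, leave any that is purple; of the rest the smaller one is meant.

How it is judged:
On the way, in this order (a step that is already met when the one before it is completed fails the run):
1. the knob's line is at the ring's line, the carrier still in its place (horizontal distance between knob_line and ring_line below 0.005 m and value of joint knob above 1.9 rad and horizontal distance between carrier_fork and spindle below 0.006 m), for 0.3 s.
2. the carrier is drawn out from the spindle, the knob still at its mark (horizontal distance between knob_line and ring_line below 0.005 m and value of joint knob above 1.9 rad and horizontal distance between carrier_fork and spindle above 0.04 m), for 0.1 s.
At the end, for the whole second after the job is handed in: The knob's line is within 5 mm (about 14 degrees) of the ring's line; the carrier lies flat and upright on the tray's floor (grip tab within 45 mm across and 60 mm along of the tray's middle, not more than 4 mm off the floor, tilted less than 0.12 rad), released (horizontal distance between knob_line and ring_line below 0.005 m and value of joint knob above 1.9 rad and x of carrier_grip in the frame of tray between -0.045 and 0.045 m and y of carrier_grip in the frame of tray between -0.06 and 0.06 m and height (world z) of carrier_grip below 0.039 m and angle between carrier_grip's own z axis and vertical below 0.12 rad); the robot touches nothing.
It fails at once if the knob is tightened (anticlockwise, below -0.15 rad) or run far past the mark (above 3.4 rad) (value of joint knob below -0.15 rad or value of joint knob above 3.4 rad).
It fails at once if the knob or spindle is wrenched: its bush gives more than 1.8 mm (about 22 N) (distance of spindle from where it was at the start of the episode above 0.0018 m).
It fails at once if the carrier is forced against the knob (above 15 N) (contact force between carrier and knob above 15 N).
It fails at once if the carrier is forced against the turner (above 35 N), or dropped from over a centimetre or pressed hard into the tray (above 75 N) (contact force between carrier and turner above 35 N or contact force between carrier and tray above 75 N).
It fails at once if a bystander is pushed (distance of any of jar, paint_can, wood_block from where it was at the start of the episode above 0.02 m).
It also fails if it takes over 69 s, if anything falls off the work surface, if the arm or the gripper's body presses on something with over 40 N, if the wrist force passes 120 N, or if a joint passes its speed limit or range.

ROBOT

A 6-joint arm with a two-finger parallel gripper is mounted at the origin on the work surface. World frame = base frame: x ahead of the robot, y to its left, z up, the work surface at z = 0. Lengths are in m, angles in rad, forces in N, time in s.
With the tool pointing down it reaches from about 0.35 to 0.925 m from the base axis. Payload 6.4 kg.
Tool frame: the origin (TCP) lies between the finger pads; the fingertips stand tips_ahead ahead of it and the grasp point (between the pads) lies 6 mm ahead of it (tips_ahead is the distance from the TCP to the fingertips, in m); z points along the fingers, y is the direction in which the jaws open and shut (so a half turn about z gives the same grasp; the last joint's range is limited). The gripper opens to 94 mm and grips with 3 to 60 N. Pads are 16 mm wide; open, the fingers measure 119 mm over their backs; the gripper's body (75 mm by 177 mm) begins 78 mm behind the grasp point.
Start: joints at [0.997, 0.245, 1.558, -0, 1.339, -0.174], TCP at [0.253, 0.599, 0.23] pointing down, gripper open.
Joint ranges: [-3.13, 3.13], [-1.02, 2.26], [0.13, 2.54], [-0.95, 4.09], [0.21, 2.88], [-2.74, 2.74]. Speed limits (rad/s): [2.57, 2.57, 3.14, 3.14, 3.14, 3.14].

INTERFACE

Orientations are given as [roll, pitch, yaw] about the fixed x, y, z axes, in that order (R = Rz(yaw) Ry(pitch) Rx(roll)).
In Python, from cell import * gives the robot as it stands.
- The arm moves only by the tool step_arm, never from a script. Its argument "rows" is one flat list of numbers, 7 for each row, row after row: the shift along the tool's x, y, z in m, then the turn, a rotation vector about the tool's x, y, z in rad, then the opening in per cent of the stroke, from 0 (shut) to 100 (fully open). A call has 1 to 10 rows; each row is the pose to reach, as a shift and turn from the pose measured when the call began, along the tool's axes at that moment; what a row does not reach only later rows make up. A row lasts 1/12 s, in which the tool goes at most 41.7 mm and 7.16 degrees, less where a joint would pass 70% of its speed; a pose out of reach is approached as far as the arm can. A call with a gripper value outside its range is refused whole. The fingers move at their own pace and stop on an object; "squeeze" is the grip in N (left out, the last holds). Time passes only in rows, so rows that repeat a pose let the fingers close. It gives the time, the measured TCP pose, the force and the opening at its end, in the units of the state.
- get_obs(): the state, without advancing time (a new reading comes with each control period).
- capture(name): name is "side" or "top" or "wrist"; returns the picture (480x640x3 uint8, blue, green, red); there is no depth.
- calibration(name): a dict with "camera_matrix" (3x3 intrinsics, pixels), "R" (3x3) and "t" (3): a world point X has camera coordinates R X + t. Camera axes: x right, y down, z forward; pixel columns grow to the right and rows downward; lengths in m; the calibration is good to about 2 mm. A picture is of the moment at which its call begins: read the wrist's pose just before it. calibration takes no time and is no camera call; for the wrist camera it gives the pose at the moment of the call.
- finish_job(): hands the job in, once; it reports no verdict.
The state is a dict: "clock": time; "joint_pos": joint angles; "qd": joint speeds; "joint_efforts": joint torques, N m; "tool_pos": TCP position; "tcp_rot": TCP orientation; "force": force on the tool from outside, world axes, zero at the start; "ft_torque": the same for the moment, N m; "opening": finger opening in m.
Only numpy, scipy, OpenCV 4.12 (cv2) and the standard library are available. Lean on these libraries where they do the work, as an engineer would, in place of code of your own. Each camera call takes 0.05 s, during which the arm holds its last target.

## Working session

There is one attempt and no reset: what is moved stays moved. The work goes in short steps, Python scripts to look and compute and a tool call to move; the robot and the scene stay as the last step left them, time stands still between calls to the robot, and variables do not carry over. Pictures are saved under pics/ and viewed, and the job is handed in when it is done.

Besides the shell and the picture viewer there is one more tool, called after ">>>" as a command line: name --argument value ..., lists and objects as JSON in quotes. step_arm: Moves the arm, as the interface text tells. Its arguments: {"type":"object","properties":{"rows":{"type":"array"},"squeeze":{"type":"number"}},"required":["rows"]}

```bash
ls; mkdir -p pics; python3 - <<'E'
from cell import *
import cv2
o=get_obs(); print(o)
for n in ["top","side","wrist"]:
    c=calibration(n); print(n,c)
    cv2.imwrite(f"pics/{n}0.png",capture(n))
E
```

```text
pics
{'clock': 0.0, 'joint_pos': array([ 9.96931493e-01,  2.45778862e-01,  1.55899631e+00,  7.52847971e-06,
        1.33872905e+00, -1.74149918e-01]), 'qd': array([ 0.00144029,  0.00138618, -0.0024268 ,  0.00013281, -0.00135371,
       -0.0007784 ]), 'joint_efforts': array([ 4.31535000e-05, -4.15840709e+01, -3.14597905e+01,  6.85246987e-02,
        3.32770776e-02, -1.72616769e-04]), 'tool_pos': array([0.25266718, 0.59827767, 0.22937737]), 'tcp_rot': array([-3.13971127e+00, -3.38432204e-04,  2.74187568e+00]), 'force': array([ 0.00999695,  0.2477381 , -0.29615539]), 'ft_torque': array([-0.0209028 ,  0.05831683, -0.05205031]), 'opening': 0.09360940314182584}
top {'camera_matrix': array([[524.75020247,   0.        , 325.25814412],
       [  0.        , 524.75020247, 242.7224978 ],
       [  0.        ,   0.        ,   1.        ]]), 'R': array([[ 0.02739969, -0.99953757,  0.0131875 ],
       [-0.99189183, -0.02882311, -0.12377327],
       [ 0.12409614, -0.00968922, -0.99222289]]), 't': array([-0.12031249,  0.59851752,  1.03921897])}
side {'camera_matrix': array([[574.02701221,   0.        , 330.58488156],
       [  0.        , 574.02701221, 235.47167623],
       [  0.        ,   0.        ,   1.        ]]), 'R': array([[-0.90962826, -0.415382  ,  0.00584986],
       [-0.26790383,  0.57579321, -0.77245694],
       [ 0.3174964 , -0.70421586, -0.6350402 ]]), 't': array([0.4924377 , 0.27652754, 0.84154476])}
wrist {'camera_matrix': array([[398.73667183,   0.        , 322.39604828],
       [  0.        , 398.73667183, 242.13385196],
       [  0.        ,   0.        ,   1.        ]]), 'R': array([[ 0.38957393,  0.92099282, -0.00209289],
       [ 0.89112405, -0.37636364,  0.25347256],
       [ 0.23265872, -0.10061133, -0.96734031]]), 't': array([-0.64884053, -0.02612947,  0.39034128])}
```

View pics/top0.png

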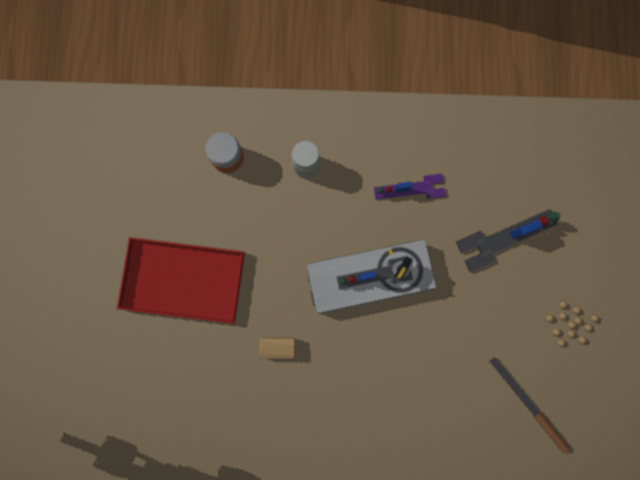

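View pics/side0.png

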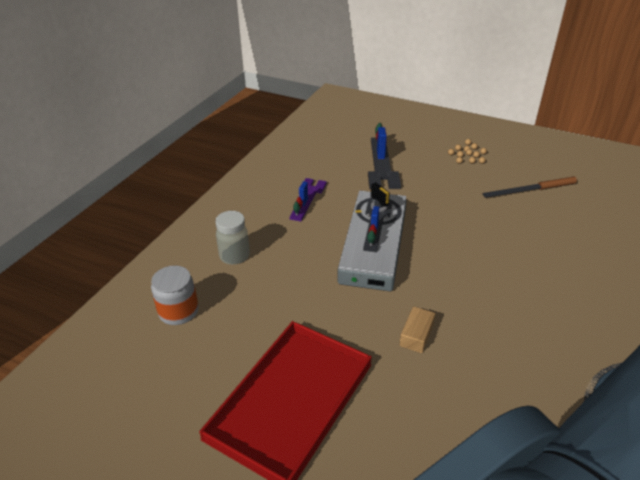

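View pics/wrist0.png

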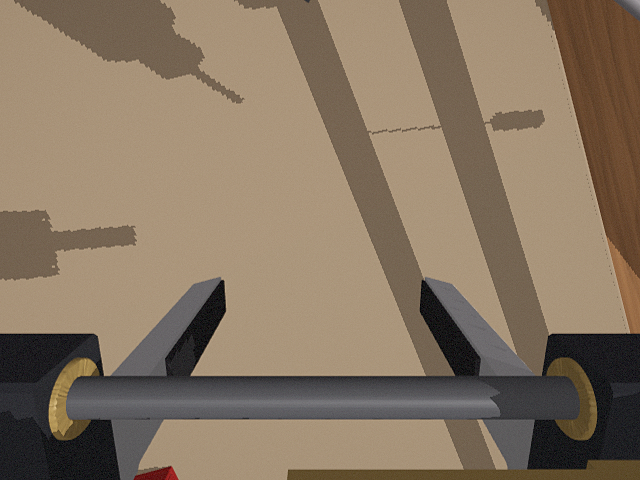

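The top view shows the turner at about (371,276), its knob at (402,268), and the tray at (182,281). The jar is at (306,158), the can at (224,152) and the block at (277,348). I'll zoom in to measure.

```bash
cat > h.py <<'E'
import numpy as np, cv2
from cell import *
def ray(n,u,v,z,c=None):
    c=c or calibration(n); K=c["camera_matrix"];R=np.array(c["R"]);t=np.array(c["t"])
    d=R.T@np.linalg.solve(K,[u,v,1.]); o=-R.T@t
    return o+d*(z-o[2])/d[2]
def proj(n,X,c=None):
    c=c or calibration(n); X=np.atleast_2d(X); p=(np.array(c["R"])@X.T).T+c["t"]; q=(c["camera_matrix"]@p.T).T
    return q[:,:2]/q[:,2:]
E
python3 - <<'E'
import cv2
a=cv2.imread("pics/top0.png")
cv2.imwrite("pics/z1.png",cv2.resize(a[235:320,300:440],None,fx=5.7,fy=5.7,interpolation=cv2.INTER_CUBIC))
cv2.imwrite("pics/z2.png",cv2.resize(a[230:330,110:250],None,fx=5.7,fy=5.7,interpolation=cv2.INTER_CUBIC))
E
```

```text
(no output)
```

View pics/z1.png

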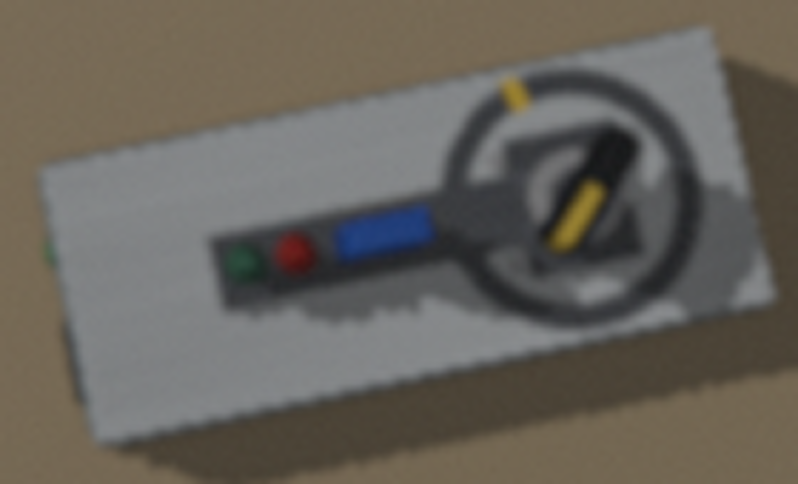

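View pics/z2.png

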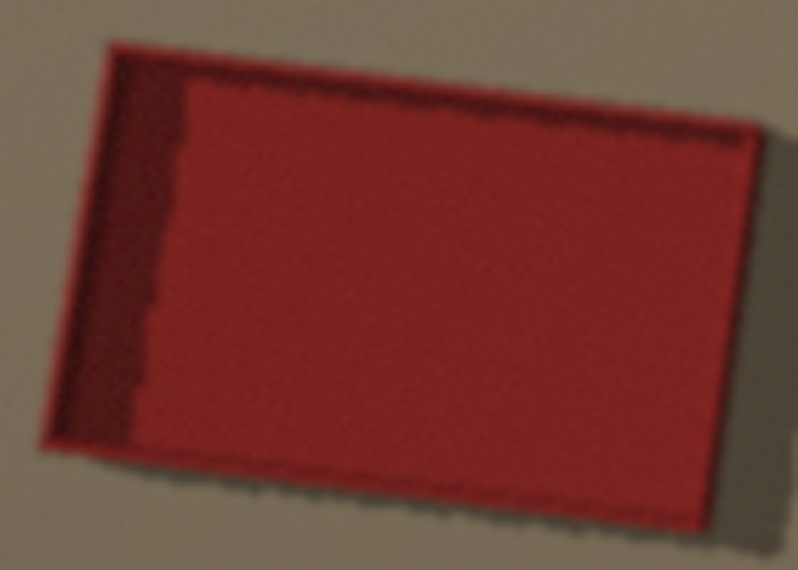

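```bash
python3 - <<'E'
from h import *
np.set_printoptions(precision=4,suppress=True)
p=lambda x,y,z:ray("top",300+(x+.5)/5.7-.5,235+(y+.5)/5.7-.5,z)
C=[p(42,168,.045),p(712,28,.045),p(775,300,.045),p(100,442,.045)]
C=np.array(C);print(C); m=C.mean(0);print("turner",m)
d=(C[0]+C[3]-C[1]-C[2])/2; print(np.linalg.norm(d),np.linalg.norm((C[0]+C[1]-C[2]-C[3])/2)); ya=np.arctan2(d[1],d[0])-np.pi/2;
e=(C[0]+C[1]-C[2]-C[3])/2; print("yaw",ya, "yaw2",np.arctan2(e[1],e[0]))
Y=np.array([-np.sin(ya),np.cos(ya),0]);X=np.array([np.cos(ya),np.sin(ya),0])
s=m-.06*Y;print("spindle",s)
# ring center
print("ring ctr",p(572,197,.045))
rl=p(515,94,.045);print("ringline",rl,np.linalg.norm(rl-s), "ang",np.arctan2(*(rl-s)[1::-1]))
a=p(562,243,.100);b=p(597,190,.100);c=p(622,137,.1);k=a
print("knob pts",a,b,c,"dir",np.arctan2(*(a-b)[1::-1]),np.arctan2(*(a-c)[1::-1]))
print("tab",p(386,229,.106), s+.072*Y+[0,0,.03])
for nm,(u,v) in dict(red=(295,253),green=(243,262)).items(): print(nm,p(u,v,.095))
p=lambda x,y,z:ray("top",110+(x+.5)/5.7-.5,230+(y+.5)/5.7-.5,z)
T=np.array([p(108,42,.025),p(765,125,.025),p(708,530,.025),p(40,450,.025)]);print(T,T.mean(0))
d=(T[0]+T[3]-T[1]-T[2])/2;e=(T[0]+T[1]-T[2]-T[3])/2;print(np.linalg.norm(d),np.linalg.norm(e),np.arctan2(d[1],d[0])-np.pi/2,np.arctan2(e[1],e[0]))
for nm,u,v,z in [("jar",306,150,.09),("can",223,145,.08),("block",277,345,.03)]: print(nm,ray("top",u,v,z))
E
```

```text
[[ 0.5561 -0.0674  0.045 ]
 [ 0.6133 -0.3061  0.045 ]
 [ 0.5166 -0.3289  0.045 ]
 [ 0.4601 -0.0909  0.045 ]]
turner [ 0.5365 -0.1983  0.045 ]
0.24506683771559132 0.09914005696498644
yaw 0.2341371863074091 yaw2 0.2354679807889603
spindle [ 0.5504 -0.2567  0.045 ]
ring ctr [ 0.5511 -0.2564  0.045 ]
ringline [ 0.5875 -0.2356  0.045 ] 0.042603836787402885 ang 0.5178329132729012
knob pts [ 0.5312 -0.2447  0.1   ] [ 0.5495 -0.2563  0.1   ] [ 0.5677 -0.2647  0.1   ] dir 2.5726272039460456 2.640164500337219
tab [ 0.5339 -0.1847  0.106 ] [ 0.5337 -0.1866  0.075 ]
red [ 0.5256 -0.155   0.095 ]
green [ 0.5221 -0.1375  0.095 ]
[[0.6035 0.304  0.025 ]
 [0.5801 0.0645 0.025 ]
 [0.4343 0.078  0.025 ]
 [0.456  0.3173 0.025 ]] [0.5185 0.1909 0.025 ]
0.2404363872786799 0.14724878965478178 -0.09415152052838183 -0.09133917374469444
jar [ 0.7805 -0.0593  0.09  ]
can [0.7887 0.1083 0.08  ]
block [ 0.3921 -0.0119  0.03  ]
```

```bash
cat >> h.py <<'E'
from scipy.spatial.transform import Rotation as Ro
def delta(target,rpy,o=None):
    "tool-frame shift and rotvec from the measured pose to the target"
    o=o or get_obs(); R=Ro.from_euler("xyz",o["tcp_rot"])
    T=Ro.from_euler("xyz",rpy)
    return R.inv().apply(np.array(target)-o["tool_pos"]),(R.inv()*T).as_rotvec()
E
python3 - <<'E'
from h import *
import cell
np.set_printoptions(precision=4,suppress=True)
print([x for x in dir(cell) if not x.startswith("__")])
try: print(tips_ahead)
except Exception as e: print(e)
c=calibration("wrist");o=get_obs();R=Ro.from_euler("xyz",o["tcp_rot"]).as_matrix()
pc=-c["R"].T@c["t"];print("cam in tool",R.T@(pc-o["tool_pos"]),"axes",(R.T@c["R"].T))
print("tool axis px",proj("wrist",[o["tool_pos"]+R@[0,0,z] for z in(0,.006,.02,.1,.13)]))
print(delta([.5505,-.256,.23],[np.pi,0,2.60]))
E
```

```text
['Unreachable', 'calibration', 'capture', 'finish_job', 'get_obs', 'tips_ahead']
0.025
cam in tool [ 0.0734 -0.0001 -0.1534] axes [[-0.0004 -0.9673 -0.2538]
 [ 1.     -0.0002 -0.0005]
 [ 0.0004 -0.2538  0.9673]]
tool axis px [[322.8547 318.6899]
 [322.845  312.6039]
 [322.8247 299.8776]
 [322.7486 252.2312]
 [322.7304 240.8586]]
(array([-0.6068, -0.6711,  0.0004]), array([-0.0015, -0.0002,  0.1418]))
```

>>> step_arm --rows '[-0.607, -0.671, 0, 0, 0, 0.142, 100, -0.607, -0.671, 0, 0, 0, 0.142, 100, -0.607, -0.671, 0, 0, 0, 0.142, 100, -0.607, -0.671, 0, 0, 0, 0.142, 100, -0.607, -0.671, 0, 0, 0, 0.142, 100, -0.607, -0.671, 0, 0, 0, 0.142, 100, -0.607, -0.671, 0, 0, 0, 0.142, 100, -0.607, -0.671, 0, 0, 0, 0.142, 100, -0.607, -0.671, 0, 0, 0, 0.142, 100, -0.607, -0.671, 0, 0, 0, 0.142, 100]'

```text
clock: 0.98
tool_pos: [0.39, 0.2034, 0.2304]
tcp_rot: [-3.14, 0.0, 2.6]
force: [-0.0, -0.2, 0.0]
opening: 0.0943
```

```bash
python3 -c "
from h import *
print(get_obs()['tcp_rot'],delta([.5505,-.256,.23],[np.pi,0,2.60]))"
```

```text
[-3.14037506e+00  2.28684881e-04  2.60023158e+00] (array([-0.37424971, -0.31103157,  0.00084782]), array([-0.00121756,  0.00022883,  0.00023144]))
```

>>> step_arm --rows '[-0.374, -0.311, 0, 0, 0, 0, 100, -0.374, -0.311, 0, 0, 0, 0, 100, -0.374, -0.311, 0, 0, 0, 0, 100, -0.374, -0.311, 0, 0, 0, 0, 100, -0.374, -0.311, 0, 0, 0, 0, 100, -0.374, -0.311, 0, 0, 0, 0, 100, -0.374, -0.311, 0, 0, 0, 0, 100, -0.374, -0.311, 0, 0, 0, 0, 100, -0.374, -0.311, 0, 0, 0, 0, 100, -0.374, -0.311, 0, 0, 0, 0, 100]'

```text
clock: 1.82
tool_pos: [0.5269, -0.1904, 0.2305]
tcp_rot: [-3.14, -0.0, 2.6]
force: [0.8, -0.2, -0.3]
opening: 0.0936
```

```bash
python3 -c "
from h import *
print(get_obs()['tool_pos'],delta([.5505,-.256,.23],[np.pi,0,2.60]))"
```

```text
[ 0.52690955 -0.1904306   0.23045956] (array([-0.05402904, -0.04400774,  0.00049859]), array([-0.00110526, -0.00017801, -0.00030556]))
```

>>> step_arm --rows '[-0.03, -0.025, 0, 0, 0, 0, 100, -0.05, -0.04, 0, 0, 0, 0, 100, -0.054, -0.044, 0, 0, 0, 0, 100, -0.054, -0.044, 0, 0, 0, 0, 100, -0.054, -0.044, 0, 0, 0, 0, 100, -0.054, -0.044, 0, 0, 0, 0, 100]'

```text
clock: 2.32
tool_pos: [0.5502, -0.2544, 0.2303]
tcp_rot: [-3.141, -0.001, 2.601]
force: [-0.0, 0.3, -0.2]
opening: 0.0941
```

```bash
python3 -c "
from h import *
import pickle
o=get_obs();c=calibration('wrist');a=capture('wrist');pickle.dump((o,c),open('w1.pkl','wb'));print(o['tool_pos'],o['tcp_rot'],o['qd'])
cv2.imwrite('pics/w1.png',a)"
```

```text
[ 0.55016003 -0.25436963  0.23033601] [-3.14080578e+00 -9.48898527e-04  2.60106687e+00] [ 0.00532273 -0.00960334  0.00201037 -0.000897   -0.00247941  0.00032854]
```

View pics/w1.png

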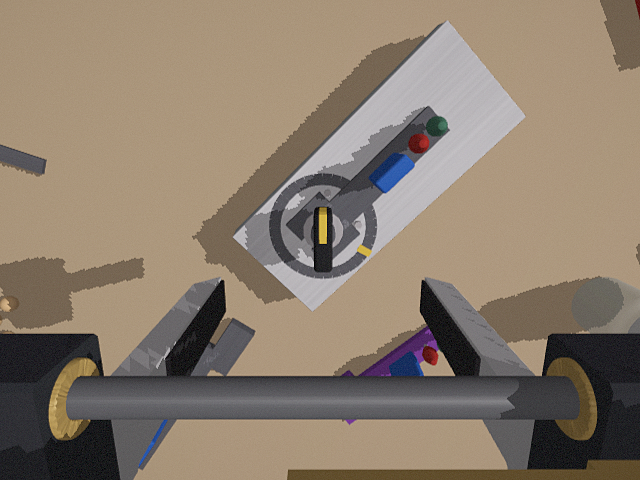

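The wrist view shows the knob bar upright at (323,239), the ring centred near (324,226), the ring line at (365,251), and the deck corners at (447,22), (524,117), (313,310) and (234,237). I'll zoom to refine these.

```bash
python3 -c "
import cv2
a=cv2.imread('pics/w1.png')
cv2.imwrite('pics/w1z.png',cv2.resize(a[165:285,250:400],None,fx=5,fy=5,interpolation=cv2.INTER_CUBIC))"
```

```text
(no output)
```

View pics/w1z.png

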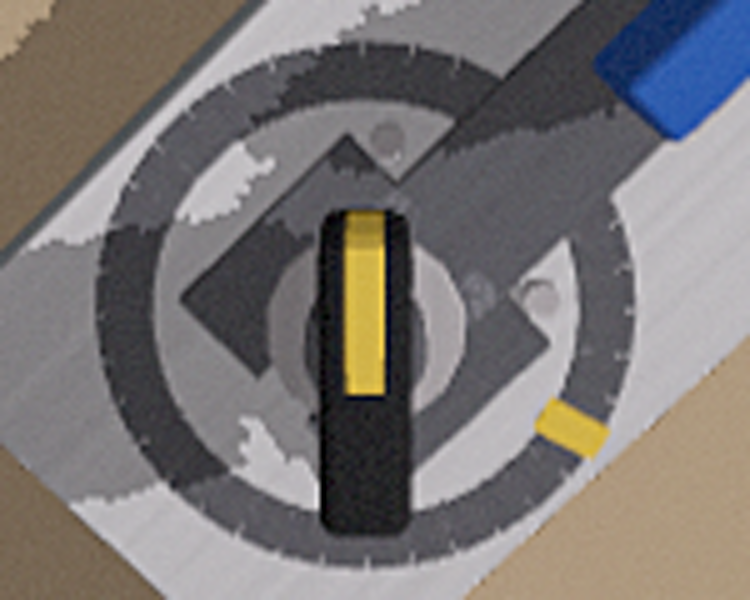

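```bash
python3 - <<'E'
from h import *
import pickle
np.set_printoptions(precision=4,suppress=True)
o,c=pickle.load(open('w1.pkl','rb'))
q=lambda x,y,z:ray("wrist",250+(x+.5)/5-.5,165+(y+.5)/5-.5,z,c)
P=lambda x,y,z:ray("wrist",x,y,z,c)
C=np.array([P(447,21.5,.045),P(524.5,117,.045),P(313,310.5,.045),P(233.5,237,.045)]);print(C,C.mean(0))
m=C.mean(0)
d=(C[0]+C[1]-C[2]-C[3])/2;e=(C[1]+C[2]-C[0]-C[3])/2
print(np.linalg.norm(d),np.linalg.norm(e),np.arctan2(d[1],d[0])-np.pi/2,np.arctan2(e[1],e[0]))
ya=np.arctan2(d[1],d[0])-np.pi/2
Y=np.array([-np.sin(ya),np.cos(ya),0]);s=m-.06*Y;print("spindle",s)
# ring outer points
pts=np.array([q(x,y,.045) for x,y in [(96,300),(370,42),(635,300),(370,569),(165,500),(178,115),(565,112),(590,470)]])[:,:2]
A=np.c_[2*pts,np.ones(len(pts))];b=(pts**2).sum(1);z=np.linalg.lstsq(A,b,rcond=None)[0];print("ring c",z[:2],"r",np.sqrt(z[2]+z[:2]@z[:2]))
rl=q(571,430,.045);rc=np.array([*z[:2],.045]);print("ring line",np.arctan2(*(rl-rc)[1::-1]),np.arctan2(*(rl-s)[1::-1]),np.linalg.norm(rl-rc))
for zt in(.1,.101):
  a=[q(x,y,zt) for x,y in [(364,245),(364,535),(320,390),(411,390)]];print(zt,np.linalg.norm(a[0]-a[1]),np.linalg.norm(a[2]-a[3]),"centre",(a[0]+a[1])/2,(a[2]+a[3])/2,"dir",np.arctan2(*(a[0]-a[1])[1::-1]))
a=[q(x,y,.1) for x,y in [(365,245),(365.5,395)]];print("line dir",np.arctan2(*(a[0]-a[1])[1::-1]),np.linalg.norm(a[0]-a[1]))
tab=[q(x,y,.098) for x,y in [(595,65)]];print(tab)
E
```

```text
[[ 0.4623 -0.0906  0.045 ]
 [ 0.5575 -0.068   0.045 ]
 [ 0.6143 -0.3034  0.045 ]
 [ 0.5191 -0.3269  0.045 ]] [ 0.5383 -0.1972  0.045 ]
0.24260401515944874 0.09797261162186295 0.23614066103541687 0.23724248702123074
spindle [ 0.5524 -0.2556  0.045 ]
ring c [ 0.5524 -0.2556] r 0.04769073197047557
ring line 0.5137261020641228 0.5126015929027912 0.04144517692843958
0.1 0.044138027305878215 0.013391046963545294 centre [ 0.5515 -0.2555  0.1   ] [ 0.5512 -0.2551  0.1   ] dir 2.6006807381649786
0.101 0.04398247816215139 0.013343854870560497 centre [ 0.5512 -0.2554  0.101 ] [ 0.551 -0.255  0.101] dir 2.6006807381649786
line dir 2.604092879635659 0.02241065646098193
[array([ 0.5275, -0.2028,  0.098 ])]
```

>>> step_arm --rows '[-0.0018, 0, 0.02, 0, 0, 0, 60, -0.0018, 0, 0.04, 0, 0, 0, 60, -0.0018, 0, 0.06, 0, 0, 0, 60, -0.0018, 0, 0.08, 0, 0, 0, 60, -0.0018, 0, 0.085, 0, 0, 0, 60, -0.0018, 0, 0.085, 0, 0, 0, 60, -0.0018, 0, 0.085, 0, 0, 0, 60, -0.0018, 0, 0.085, 0, 0, 0, 60]'

```text
clock: 3.03
tool_pos: [0.5526, -0.2554, 0.1474]
tcp_rot: [-3.14, 0.002, 2.602]
force: [-0.1, 0.3, -0.3]
opening: 0.0563
```

```bash
python3 -c "
from h import *
import pickle
o=get_obs();c=calibration('wrist');a=capture('wrist');pickle.dump((o,c),open('w2.pkl','wb'));print(o['tool_pos'],o['tcp_rot'])
R=Ro.from_euler('xyz',o['tcp_rot']).as_matrix()
print(proj('wrist',[o['tool_pos']+R@[0,0,o['tool_pos'][2]-z] for z in (.045,.1)],c))
cv2.imwrite('pics/w2.png',a)"
```

```text
[ 0.55255618 -0.25543954  0.14736158] [-3.14047256e+00  2.27612476e-03  2.60189708e+00]
[[322.71609757 251.19590561]
 [322.76114059 279.6225716 ]]
```

View pics/w2.png

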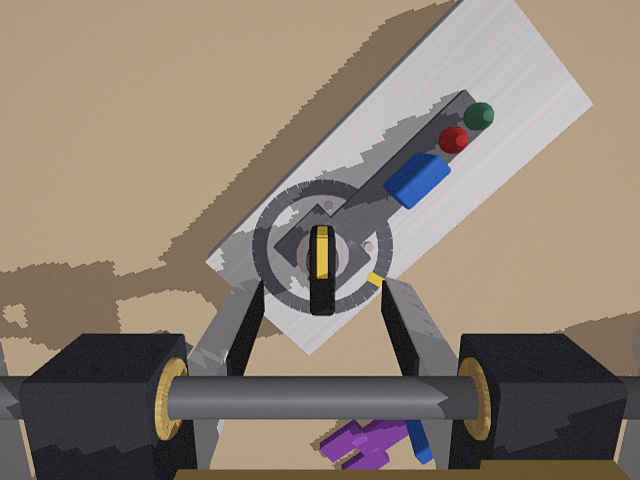

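```bash
python3 -c "
from h import *
a=cv2.imread('pics/w2.png').astype(int).sum(2)
for v in(285,300):print(a[v,304:342])
print(a[228:250:1,315], a[308:324,322])
print(a[262:300:6,255:270],a[290,258:272],a[290,374:390])
b=cv2.imread('pics/w2.png');cv2.imwrite('pics/w2z.png',cv2.resize(b[170:330,230:420],None,fx=4,fy=4,interpolation=2))
"
```

```text
[396 391 401 418 428 338  40  71  77  91  91  73  98  73  96  84  45  90
  99  75  63  80  93  90 109  68  75  62 125 128 107 217 307 295 296 287
 271 326]
[279 253 260 248 349 395  22  90  73  96  82  91  61  68  87  53  78 100
  85  74  66  66  89  50  59 101  99  59  81  53 128 307 431 205 259 265
 282 321]
[ 30  27  33  46  13  81  74  57  73  36  88  94 105  80  93  99  79  90
 103  92  88  90] [ 64 105 107 119 120  92  68 230 511 612 578 571 578 569 590 589]
[[278 247 242 202 193 192 197 200 166 193 183 192 191 200 414]
 [352 173 188 192 196 211 186 185 198 210 208 203 203 193 192]
 [405 406 390 204 170 178 196 184 196 193 195 199 192 204 183]
 [335 328 329 358 503 419  75  99 150 184 205 196 183 211 197]
 [341 349 304  57  62  91  49  46 163 428 230 166 189 180 191]
 [ 73  85  73  85  50  59  95  51 113 377 427 403 415 417 338]
 [ 89  63  44  74  63  76  72  73 131 428 621 594 591 590 592]] [ 93  54  46  44  52 131 383 417 425 427 255 185 190 194] [313 252 338 552 611 595 607 525   0  63  52  46  83  77  70 183]
```

View pics/w2z.png

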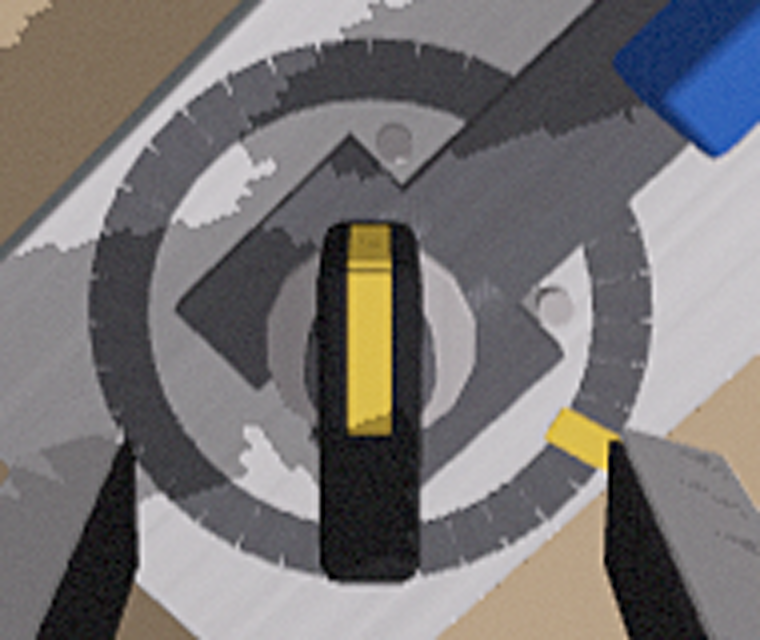

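```bash
python3 -c "
from h import *
import pickle
np.set_printoptions(precision=4,suppress=True)
o,c=pickle.load(open('w2.pkl','rb'));o2=get_obs();print(o2['tool_pos'],o2['tcp_rot'])
q=lambda x,y,z:ray('wrist',230+(x+.5)/4-.5,170+(y+.5)/4-.5,z,c)
a,b=q(369,266,.1),q(370,580,.1);m=(a+b)/2;print(m,np.linalg.norm(a-b))
pts=np.array([q(x,y,.045) for x,y in [(90,300),(372,39),(652,300),(155,125),(180,510)]])[:,:2]
A=np.c_[2*pts,np.ones(len(pts))];bb=(pts**2).sum(1);z=np.linalg.lstsq(A,bb,rcond=None)[0];print('ring c',z[:2],np.sqrt(z[2]+z[:2]@z[:2]))
for t in (m[:2],z[:2]): print(delta([*t,.098],[np.pi,0,2.602]))
"
```

```text
[ 0.5526 -0.2556  0.1474] [-3.1405  0.0025  2.6016]
[ 0.5509 -0.255   0.1   ] 0.04421467833355479
ring c [ 0.5516 -0.2556] 0.046962886407781866
(array([ 0.002 , -0.0003,  0.0494]), array([-0.0011,  0.0025, -0.0004]))
(array([ 0.001 , -0.0004,  0.0494]), array([-0.0011,  0.0025, -0.0004]))
```

>>> step_arm --rows '[0.0014, -0.0003, 0.015, -0.001, 0.0025, 0, 60, 0.0014, -0.0003, 0.03, -0.001, 0.0025, 0, 60, 0.0014, -0.0003, 0.04, -0.001, 0.0025, 0, 60, 0.0014, -0.0003, 0.046, -0.001, 0.0025, 0, 60, 0.0014, -0.0003, 0.049, -0.001, 0.0025, 0, 60, 0.0014, -0.0003, 0.049, -0.001, 0.0025, 0, 60, 0.0014, -0.0003, 0.049, -0.001, 0.0025, 0, 60, 0.0014, -0.0003, 0.049, -0.001, 0.0025, 0, 60]' --squeeze 3

```text
clock: 3.75
tool_pos: [0.5518, -0.2556, 0.0992]
tcp_rot: [-3.141, 0.001, 2.602]
force: [0.2, 0.3, 0.0]
opening: 0.0561
```

```bash
python3 -c "
from h import *
np.set_printoptions(precision=4,suppress=True)
o=get_obs();print(o['tool_pos'],o['tcp_rot'],o['force'],o['ft_torque'],delta([.5513,-.2554,.098],[np.pi,0,2.602]))
"
```

```text
[ 0.5518 -0.2556  0.0992] [-3.1413  0.0013  2.6017] [0.1839 0.2545 0.0428] [-0.0016  0.0456  0.0012] (array([ 0.0005, -0.0001,  0.0011]), array([-0.0002,  0.0013, -0.0003]))
```

Good. Now I'll close gently.

>>> step_arm --rows '[0.0004, 0, 0.001, 0, 0.001, 0, 40, 0.0004, 0, 0.001, 0, 0.001, 0, 30, 0.0004, 0, 0.001, 0, 0.001, 0, 22, 0.0004, 0, 0.001, 0, 0.001, 0, 18, 0.0004, 0, 0.001, 0, 0.001, 0, 16, 0.0004, 0, 0.001, 0, 0.001, 0, 14, 0.0004, 0, 0.001, 0, 0.001, 0, 12, 0.0004, 0, 0.001, 0, 0.001, 0, 10, 0.0004, 0, 0.001, 0, 0.001, 0, 5, 0.0004, 0, 0.001, 0, 0.001, 0, 5]' --squeeze 3

```text
clock: 4.58
tool_pos: [0.5515, -0.2553, 0.0982]
tcp_rot: [-3.142, 0.0, 2.602]
force: [0.1, 1.3, 1.1]
opening: 0.0191
```

```bash
cat > st.py <<'E'
from h import *
np.set_printoptions(precision=4,suppress=True)
def st():
    o=get_obs();R=Ro.from_euler("xyz",o["tcp_rot"]).as_matrix()
    print("t %.2f"%o["clock"],o['tool_pos'],o['tcp_rot'],"Ftool",R.T@o['force'],"Mtool",R.T@o['ft_torque'],"open",o["opening"])
    return o
if __name__=="__main__": st()
E
python3 st.py
```

```text
t 4.58 [ 0.5515 -0.2553  0.0982] [-3.1416  0.0004  2.6016] Ftool [ 0.6003  1.1406 -1.0638] Mtool [-0.1321 -0.059  -0.0217] open 0.019066957303013533
```

>>> step_arm --rows '[0, 0, 0, 0, 0, 0, 5, 0, 0, 0, 0, 0, 0, 5, 0, 0, 0, 0, 0, 0, 5, 0, 0, 0, 0, 0, 0, 5, 0, 0, 0, 0, 0, 0, 5]' --squeeze 3

```text
clock: 5.0
tool_pos: [0.5515, -0.2553, 0.0982]
tcp_rot: [-3.142, 0.0, 2.602]
force: [0.2, 0.9, 0.7]
opening: 0.0191
```

```bash
python3 st.py
```

```text
t 5.00 [ 0.5515 -0.2553  0.0982] [-3.1416  0.0005  2.6017] Ftool [ 0.338   0.8678 -0.7166] Mtool [-0.1739 -0.0487  0.0008] open 0.019070151321874475
```

```bash
python3 -c "
from h import *
b=capture('wrist');cv2.imwrite('pics/w3.png',b)"
```

```text
(no output)
```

View pics/w3.png

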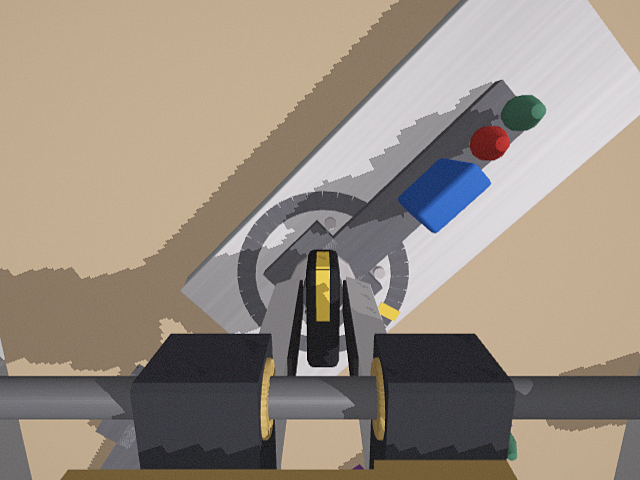

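```bash
python3 -c "
from h import *
b=cv2.imread('pics/w3.png');b=cv2.resize(b[235:385,240:405],None,fx=4.8,fy=4,interpolation=2);cv2.imwrite('pics/w3z.png',cv2.convertScaleAbs(b,alpha=1.8,beta=20))"
```

```text
(no output)
```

View pics/w3z.png

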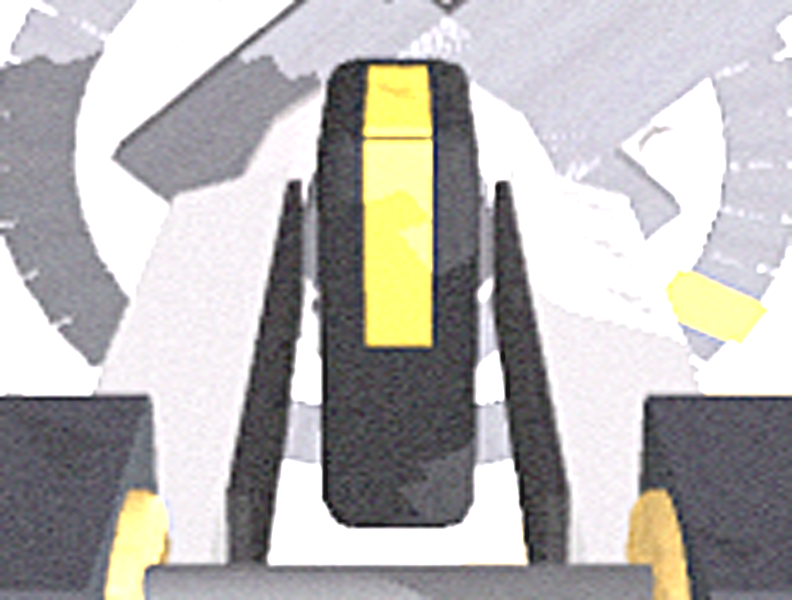

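>>> step_arm --rows '[0, 0, 0, 0, 0, 0, 10, 0, 0, 0, 0, 0, 0, 10, 0, 0, 0, 0, 0, 0, 10, 0, 0, 0, 0, 0, 0, 10]' --squeeze 6

```text
clock: 5.38
tool_pos: [0.5515, -0.2553, 0.0982]
tcp_rot: [-3.142, 0.0, 2.602]
force: [0.9, 0.3, 0.0]
opening: 0.0187
```

```bash
python3 st.py
```

```text
t 5.38 [ 0.5515 -0.2553  0.0982] [-3.1416  0.0004  2.6016] Ftool [-0.5891  0.683  -0.0261] Mtool [-0.1277  0.0015  0.045 ] open 0.018738936965968223
```

>>> step_arm --rows '[0, 0, 0, 0, 0, 0, 8, 0, 0, 0, 0, 0, 0, 8, 0, 0, 0, 0, 0, 0, 8, 0, 0, 0, 0, 0, 0, 8]' --squeeze 12

```text
clock: 5.72
tool_pos: [0.5516, -0.2554, 0.0985]
tcp_rot: [-3.142, 0.001, 2.602]
force: [-0.9, 0.9, 3.5]
opening: 0.0137
```

```bash
python3 st.py
```

```text
t 5.72 [ 0.5516 -0.2554  0.0985] [-3.1415  0.0008  2.6018] Ftool [ 1.2538  0.3431 -3.5365] Mtool [-0.1713  0.1466 -0.0285] open 0.013712327434089738
```

>>> step_arm --rows '[0, 0, -0.0003, 0, 0, 0, 8, 0, 0, -0.0003, 0, 0, 0, 8, 0, 0, -0.0004, 0, 0, 0.04, 8, 0, 0, -0.0005, 0, 0, 0.08, 8, 0, 0, -0.0006, 0, 0, 0.12, 8, 0, 0, -0.0007, 0, 0, 0.16, 8, 0, 0, -0.0008, 0, 0, 0.2, 8, 0, 0, -0.0008, 0, 0, 0.2, 8]' --squeeze 25

```text
clock: 6.38
tool_pos: [0.5516, -0.2554, 0.0992]
tcp_rot: [3.142, 0.001, 2.401]
force: [0.5, 0.0, 1.0]
opening: 0.0141
```

```bash
python3 st.py
```

```text
t 6.38 [ 0.5516 -0.2554  0.0992] [3.1416 0.0007 2.4014] Ftool [-0.349   0.354  -0.9936] Mtool [-0.048   0.0394 -0.0749] open 0.01413383784725188
```

>>> step_arm --rows '[0, 0, -0.0001, 0, 0, 0.03, 8, 0, 0, -0.0002, 0, 0, 0.06, 8, 0, 0, -0.0003, 0, 0, 0.09, 8, 0, 0, -0.0004, 0, 0, 0.12, 8, 0, 0, -0.0005, 0, 0, 0.15, 8, 0, 0, -0.0006, 0, 0, 0.18, 8, 0, 0, -0.0007, 0, 0, 0.21, 8, 0, 0, -0.0008, 0, 0, 0.24, 8, 0, 0, -0.0008, 0, 0, 0.27, 8, 0, 0, -0.0008, 0, 0, 0.27, 8]'

```text
clock: 7.22
tool_pos: [0.5516, -0.2553, 0.0998]
tcp_rot: [3.141, 0.001, 2.132]
force: [0.9, 1.8, -0.1]
opening: 0.0138
```

```bash
python3 -c "
from st import *
st();cv2.imwrite('pics/w4.png',capture('wrist'))"
```

```text
t 7.22 [ 0.5516 -0.2553  0.0998] [3.1414 0.0006 2.1322] Ftool [1.0515 1.6729 0.126 ] Mtool [-0.0773  0.0477 -0.1287] open 0.013788140064133233
```

View pics/w4.png

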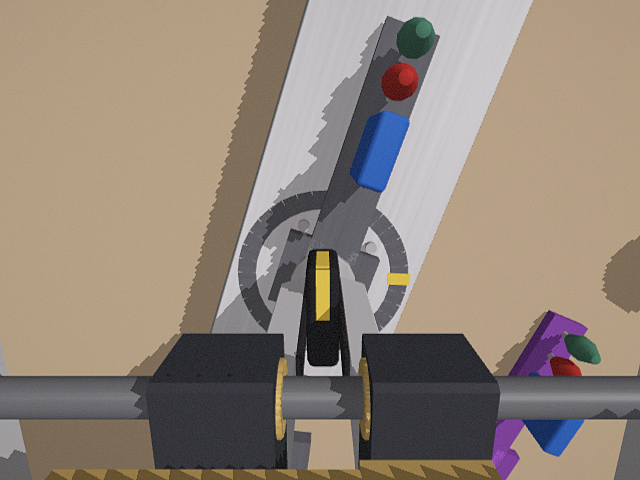

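>>> step_arm --rows '[0, 0, -0.0001, 0, 0, 0.05, 8, 0, 0, -0.0002, 0, 0, 0.1, 8, 0, 0, -0.0003, 0, 0, 0.15, 8, 0, 0, -0.0004, 0, 0, 0.2, 8, 0, 0, -0.0005, 0, 0, 0.25, 8, 0, 0, -0.0006, 0, 0, 0.3, 8, 0, 0, -0.0007, 0, 0, 0.35, 8, 0, 0, -0.0008, 0, 0, 0.4, 8, 0, 0, -0.0009, 0, 0, 0.4, 8, 0, 0, -0.0009, 0, 0, 0.4, 8]'

```text
clock: 8.1
tool_pos: [0.5517, -0.2553, 0.1007]
tcp_rot: [3.141, 0.0, 1.735]
force: [0.3, 1.1, 1.2]
opening: 0.0139
```

```bash
python3 st.py
```

```text
t 8.10 [ 0.5517 -0.2553  0.1007] [3.141  0.0004 1.7346] Ftool [ 1.0068  0.4666 -1.1872] Mtool [-0.0698  0.1164 -0.0137] open 0.01386457959923161
```

>>> step_arm --rows '[0, 0, -0.0002, 0, 0, 0.06, 8, 0, 0, -0.0003, 0, 0, 0.12, 8, 0, 0, -0.0005, 0, 0, 0.18, 8, 0, 0, -0.0006, 0, 0, 0.24, 8, 0, 0, -0.0008, 0, 0, 0.3, 8, 0, 0, -0.0009, 0, 0, 0.36, 8, 0, 0, -0.0011, 0, 0, 0.42, 8, 0, 0, -0.0013, 0, 0, 0.5, 8, 0, 0, -0.0013, 0, 0, 0.5, 8, 0, 0, -0.0013, 0, 0, 0.5, 8]'

```text
clock: 8.93
tool_pos: [0.5517, -0.2553, 0.102]
tcp_rot: [3.141, -0.0, 1.237]
force: [2.4, 1.2, 0.8]
opening: 0.014
```

```bash
python3 st.py
```

```text
t 8.93 [ 0.5517 -0.2553  0.102 ] [ 3.1407 -0.0001  1.237 ] Ftool [ 1.9555  1.8726 -0.8471] Mtool [0.0279 0.1247 0.0548] open 0.013991615394603791
```

>>> step_arm --rows '[0, 0, -0.0001, 0, 0, 0.05, 8, 0, 0, -0.0003, 0, 0, 0.1, 8, 0, 0, -0.0004, 0, 0, 0.15, 8, 0, 0, -0.0005, 0, 0, 0.2, 8, 0, 0, -0.0006, 0, 0, 0.25, 8, 0, 0, -0.0008, 0, 0, 0.3, 8, 0, 0, -0.0009, 0, 0, 0.35, 8, 0, 0, -0.001, 0, 0, 0.4, 8, 0, 0, -0.001, 0, 0, 0.4, 8, 0, 0, -0.001, 0, 0, 0.4, 8]'

```text
clock: 9.77
tool_pos: [0.5517, -0.2553, 0.1029]
tcp_rot: [3.141, -0.001, 0.84]
force: [0.1, 0.7, 0.8]
opening: 0.014
```

```bash
python3 st.py
```

```text
t 9.77 [ 0.5517 -0.2553  0.1029] [ 3.1407 -0.0006  0.8396] Ftool [ 0.5791 -0.4002 -0.7649] Mtool [ 0.0407  0.0767 -0.0448] open 0.0139586440995735
```

>>> step_arm --rows '[0, 0, -0.0001, 0, 0, 0.05, 8, 0, 0, -0.0003, 0, 0, 0.1, 8, 0, 0, -0.0004, 0, 0, 0.15, 8, 0, 0, -0.0005, 0, 0, 0.2, 8, 0, 0, -0.0006, 0, 0, 0.25, 8, 0, 0, -0.0008, 0, 0, 0.3, 8, 0, 0, -0.0008, 0, 0, 0.325, 8, 0, 0, -0.0008, 0, 0, 0.325, 8, 0, 0, -0.0008, 0, 0, 0.325, 8]'

```text
clock: 10.52
tool_pos: [0.5518, -0.2553, 0.1037]
tcp_rot: [3.141, -0.001, 0.516]
force: [1.0, 0.8, 1.0]
opening: 0.0137
```

```bash
python3 -c "
from st import *
o=st();c=calibration('wrist');import pickle;pickle.dump((o,c),open('w5.pkl','wb'));cv2.imwrite('pics/w5.png',capture('wrist'))"
```

```text
t 10.52 [ 0.5518 -0.2553  0.1037] [ 3.1409 -0.0009  0.5163] Ftool [ 1.2612 -0.1578 -0.9858] Mtool [ 0.0561  0.0707 -0.0775] open 0.01374416034776443
```

View pics/w5.png

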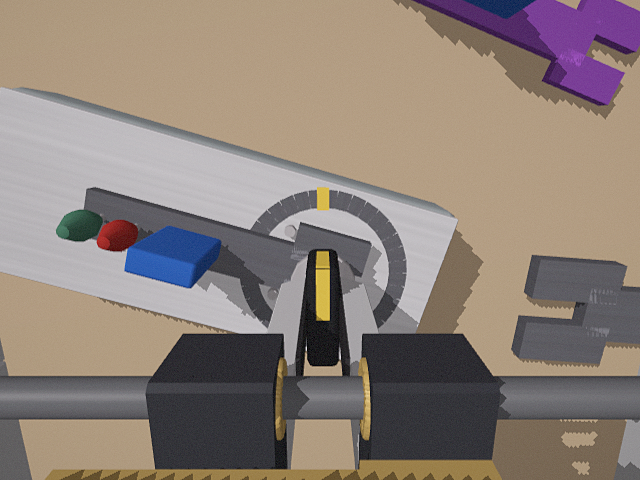

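>>> step_arm --rows '[0, 0, 0, 0, 0, 0, 18, 0, 0, 0, 0, 0, 0, 22, 0, 0, 0, 0, 0, 0, 26, 0, 0, 0, 0, 0, 0, 30, 0, 0, 0, 0, 0, 0, 35, 0, 0, -0.01, 0, 0, 0, 35, 0, 0, -0.03, 0, 0, 0, 35, 0, 0, -0.06, 0, 0, 0, 35, 0, 0, -0.09, 0, 0, 0, 35, 0, 0, -0.11, 0, 0, 0, 35]'

```text
clock: 11.4
tool_pos: [0.5524, -0.2558, 0.2177]
tcp_rot: [3.137, -0.002, 0.516]
force: [-0.0, 0.7, -0.4]
opening: 0.0327
```

```bash
python3 -c "
from st import *
o=st();c=calibration('wrist');import pickle;pickle.dump((o,c),open('w6.pkl','wb'));cv2.imwrite('pics/w6.png',capture('wrist'))"
```

```text
t 11.40 [ 0.5524 -0.2558  0.2177] [ 3.1374 -0.0024  0.5162] Ftool [ 0.3304 -0.6185  0.3934] Mtool [ 0.0079 -0.1114  0.0095] open 0.03272180564006723
```

View pics/w6.png

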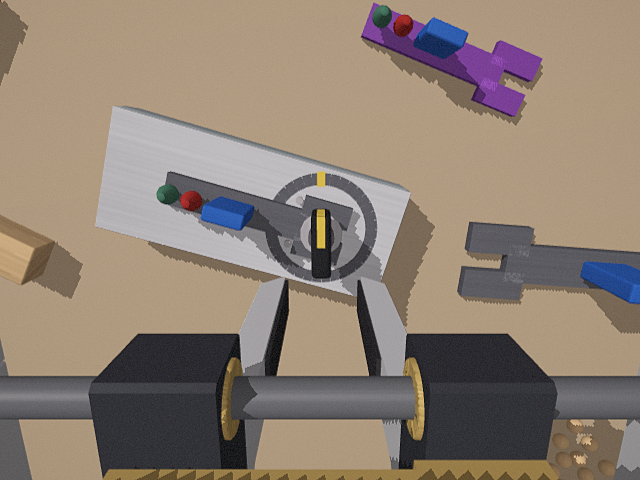

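```bash
python3 -c "
from st import *
print(delta([.5349,-.1854,.200],[np.pi,0,1.807]))"
```

```text
(array([ 0.0184, -0.072 ,  0.0212]), array([ 0.0124,  0.0021, -1.2907]))
```

>>> step_arm --rows '[0.003, -0.012, 0, 0, 0, -0.12, 60, 0.006, -0.024, 0.004, 0, 0, -0.24, 60, 0.009, -0.036, 0.008, 0, 0, -0.36, 60, 0.012, -0.048, 0.012, 0, 0, -0.48, 60, 0.015, -0.06, 0.016, 0, 0, -0.6, 60, 0.0184, -0.072, 0.02, 0, 0, -0.72, 60, 0.0184, -0.072, 0.021, 0, 0, -0.84, 60, 0.0184, -0.072, 0.021, 0, 0, -0.96, 60, 0.0184, -0.072, 0.021, 0, 0, -1.08, 60, 0.0184, -0.072, 0.021, 0, 0, -1.2, 60]'

```text
clock: 12.28
tool_pos: [0.5346, -0.1851, 0.2001]
tcp_rot: [3.133, 0.008, 1.722]
force: [-0.5, 0.4, -0.3]
opening: 0.0562
```

```bash
python3 -c "
from st import *
st();print(delta([.5349,-.1854,.200],[np.pi,0,1.807]))"
```

```text
t 12.28 [ 0.5346 -0.1851  0.2001] [3.1331 0.0076 1.7224] Ftool [ 0.4743 -0.4495  0.3228] Mtool [ 0.0224 -0.0372 -0.0449] open 0.05623740425716364
(array([-0.0003,  0.0002,  0.0001]), array([ 0.0081,  0.008 , -0.0846]))
```

>>> step_arm --rows '[-0.0003, 0.0002, 0, 0.008, 0.008, -0.084, 60, -0.0003, 0.0002, 0, 0.008, 0.008, -0.084, 60, -0.0003, 0.0002, 0, 0.008, 0.008, -0.084, 60, -0.0003, 0.0002, 0, 0.008, 0.008, -0.084, 60]'

```text
clock: 12.62
tool_pos: [0.5348, -0.1854, 0.2001]
tcp_rot: [3.141, 0.0, 1.805]
force: [0.2, -0.3, 0.7]
opening: 0.0566
```

```bash
python3 -c "
from st import *
o=st();c=calibration('wrist');import pickle;pickle.dump((o,c),open('w7.pkl','wb'));a=capture('wrist');cv2.imwrite('pics/w7.png',a)
R=Ro.from_euler('xyz',o['tcp_rot']).as_matrix()
print(proj('wrist',[o['tool_pos']+R@[0,0,o['tool_pos'][2]-z] for z in (.045,.098)],c))
"
```

```text
t 12.62 [ 0.5348 -0.1854  0.2001] [3.1414 0.     1.8045] Ftool [-0.3492  0.1295 -0.7385] Mtool [ 0.0679 -0.022   0.0168] open 0.05659321269131555
[[322.4289 232.84  ]
 [322.434  251.2407]]
```

View pics/w7.png

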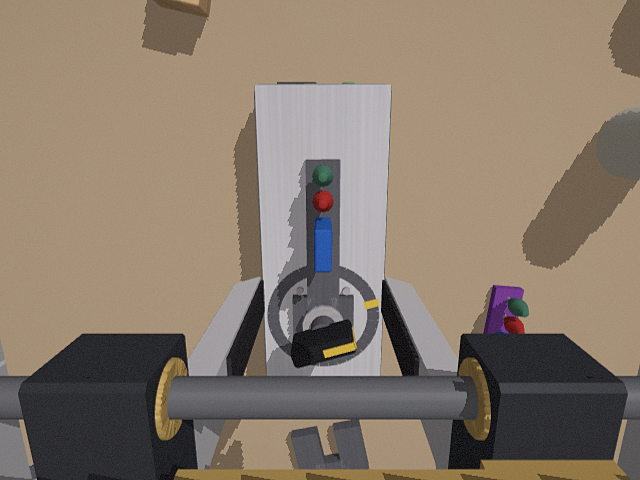

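>>> step_arm --rows '[0, 0.0003, 0.03, 0, 0, -0.002, 50, 0, 0.0003, 0.06, 0, 0, -0.002, 50, 0, 0.0003, 0.085, 0, 0, -0.002, 50, 0, 0.0003, 0.1, 0, 0, -0.002, 50, 0, 0.0003, 0.11, 0, 0, -0.002, 50, 0, 0.0003, 0.114, 0, 0, -0.002, 50, 0, 0.0003, 0.114, 0, 0, -0.002, 50, 0, 0.0003, 0.114, 0, 0, -0.002, 50, 0, 0.0003, 0.114, 0, 0, -0.002, 50]'

```text
clock: 13.42
tool_pos: [0.5361, -0.1858, 0.0876]
tcp_rot: [3.139, 0.002, 1.807]
force: [1.1, -0.7, 1.0]
opening: 0.047
```

```bash
python3 -c "
from st import *
o=st();print(delta([.5349,-.1854,.086],[np.pi,0,1.807]));a=capture('wrist');cv2.imwrite('pics/w8.png',a)
"
```

```text
t 13.42 [ 0.5361 -0.1858  0.0876] [3.1395 0.0019 1.8068] Ftool [-0.9375  0.9301 -0.9516] Mtool [ 0.0593 -0.0055  0.0334] open 0.04702279458513878
(array([ 0.0007, -0.001 ,  0.0016]), array([ 0.0021,  0.0019, -0.0002]))
```

View pics/w8.png

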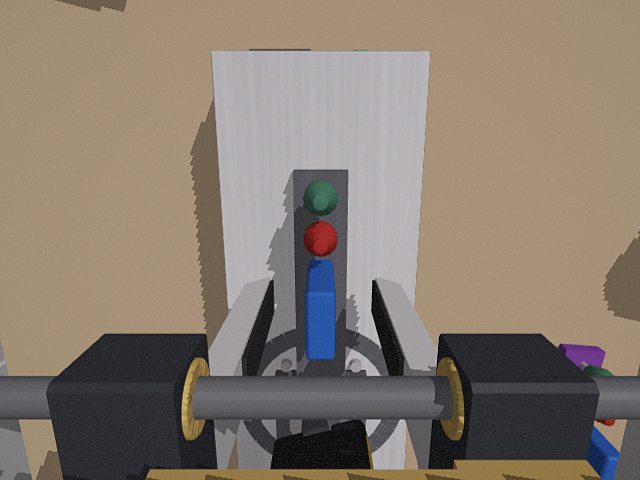

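>>> step_arm --rows '[0.0006, -0.0009, 0.0015, 0.002, 0.002, 0, 50, 0.0006, -0.0009, 0.0015, 0.002, 0.002, 0, 40, 0.0006, -0.0009, 0.0015, 0.002, 0.002, 0, 32, 0.0006, -0.0009, 0.0015, 0.002, 0.002, 0, 26, 0.0006, -0.0009, 0.0015, 0.002, 0.002, 0, 22, 0.0006, -0.0009, 0.0015, 0.002, 0.002, 0, 20]' --squeeze 14

```text
clock: 13.97
tool_pos: [0.535, -0.1854, 0.0861]
tcp_rot: [3.142, -0.0, 1.807]
force: [-0.9, -0.4, 0.3]
opening: 0.0199
```

```bash
python3 -c "
from st import *
o=st();print(delta([.5349,-.1854,.086],[np.pi,0,1.807]))
"
```

```text
t 13.97 [ 0.535  -0.1854  0.0861] [ 3.1416 -0.0002  1.8069] Ftool [-0.1445 -1.0103 -0.3177] Mtool [ 0.0846 -0.03   -0.0097] open 0.019919031250079
(array([ 0.    , -0.0001,  0.0001]), array([ 0.    , -0.0002, -0.0001]))
```

>>> step_arm --rows '[0, 0, 0, 0, 0, 0, 18, 0, 0, 0, 0, 0, 0, 16, 0, 0, 0, 0, 0, 0, 14, 0, 0, 0, 0, 0, 0, 12, 0, 0, 0, 0, 0, 0, 10, 0, 0, 0, 0, 0, 0, 8, 0, 0, 0, 0, 0, 0, 6, 0, 0, 0, 0, 0, 0, 6]' --squeeze 14

```text
clock: 14.63
tool_pos: [0.535, -0.1854, 0.086]
tcp_rot: [3.142, -0.0, 1.807]
force: [0.1, 1.0, -1.1]
opening: 0.012
```

```bash
python3 st.py
```

```text
t 14.63 [ 0.535  -0.1854  0.086 ] [ 3.1416 -0.0002  1.8068] Ftool [0.9497 0.2968 1.0963] Mtool [-0.0122 -0.0674 -0.0811] open 0.012014265282679836
```

Gripped at 12.0 mm, which matches the tab. I'll firm up the grip and lift 2.5 mm slowly.

>>> step_arm --rows '[0, 0, 0, 0, 0, 0, 5, 0, 0, 0, 0, 0, 0, 5, 0, 0, -0.0005, 0, 0, 0, 5, 0, 0, -0.001, 0, 0, 0, 5, 0, 0, -0.0015, 0, 0, 0, 5, 0, 0, -0.002, 0, 0, 0, 5, 0, 0, -0.0025, 0, 0, 0, 5, 0, 0, -0.0025, 0, 0, 0, 5]' --squeeze 40

```text
clock: 15.3
tool_pos: [0.5349, -0.1853, 0.0885]
tcp_rot: [-3.142, -0.0, 1.807]
force: [-0.3, 0.0, -3.7]
opening: 0.0115
```

```bash
python3 st.py
```

```text
t 15.30 [ 0.5349 -0.1853  0.0885] [-3.1415 -0.0003  1.8068] Ftool [ 0.1004 -0.2707  3.6898] Mtool [ 0.1017 -0.0312 -0.0324] open 0.011501708641917711
```

>>> step_arm --rows '[0, 0, -0.0005, 0, 0, 0, 5, 0, 0, -0.001, 0, 0, 0, 5, 0, 0, -0.0015, 0, 0, 0, 5, 0, 0, -0.002, 0, 0, 0, 5, 0, 0, -0.0022, 0, 0, 0, 5, 0, 0, -0.0024, 0, 0, 0, 5, 0, 0, -0.0025, 0, 0, 0, 5, 0, 0, -0.0025, 0, 0, 0, 5]'

```text
clock: 15.97
tool_pos: [0.5349, -0.1853, 0.091]
tcp_rot: [-3.142, -0.0, 1.807]
force: [-0.5, 0.1, -3.2]
opening: 0.0117
```

```bash
python3 st.py
```

```text
t 15.97 [ 0.5349 -0.1853  0.091 ] [-3.1416 -0.0003  1.8068] Ftool [ 0.1592 -0.436   3.2007] Mtool [ 0.0866 -0.0245  0.0013] open 0.011652498445459446
```

>>> step_arm --rows '[0.0004, 0, 0, 0, 0, 0, 5, 0.0008, 0, 0, 0, 0, 0, 5, 0.0012, 0, 0, 0, 0, 0, 5, 0.0016, 0, 0, 0, 0, 0, 5, 0.002, 0, 0, 0, 0, 0, 5, 0.002, 0, 0, 0, 0, 0, 5]'

```text
clock: 16.47
tool_pos: [0.5344, -0.1833, 0.091]
tcp_rot: [-3.141, -0.0, 1.807]
force: [0.2, 0.2, -3.6]
opening: 0.0119
```

```bash
python3 st.py
```

```text
t 16.47 [ 0.5344 -0.1833  0.091 ] [-3.1415 -0.0004  1.8069] Ftool [0.1513 0.2057 3.6278] Mtool [0.0272 0.0602 0.0068] open 0.011923373399490577
```

Clear past the pin faces with no force. I'll continue in steps.

>>> step_arm --rows '[0.001, 0, 0, 0, 0, 0, 5, 0.002, 0, 0, 0, 0, 0, 5, 0.003, 0, 0, 0, 0, 0, 5, 0.0045, 0, 0, 0, 0, 0, 5, 0.006, 0, 0, 0, 0, 0, 5, 0.0075, 0, 0, 0, 0, 0, 5, 0.009, 0, 0, 0, 0, 0, 5, 0.01, 0, 0, 0, 0, 0, 5, 0.01, 0, 0, 0, 0, 0, 5]'

```text
clock: 17.22
tool_pos: [0.532, -0.1733, 0.091]
tcp_rot: [-3.141, -0.001, 1.807]
force: [0.2, -0.1, -3.1]
opening: 0.0117
```

```bash
python3 st.py
```

```text
t 17.22 [ 0.532  -0.1733  0.091 ] [-3.1414 -0.0005  1.8071] Ftool [-0.1509  0.2183  3.0691] Mtool [ 0.0465  0.0125 -0.0069] open 0.011706977461219807
```

>>> step_arm --rows '[0.002, 0, 0, 0, 0, 0, 5, 0.004, 0, 0, 0, 0, 0, 5, 0.006, 0, 0, 0, 0, 0, 5, 0.008, 0, 0, 0, 0, 0, 5, 0.01, 0, 0, 0, 0, 0, 5, 0.012, 0, 0, 0, 0, 0, 5, 0.014, 0, 0, 0, 0, 0, 5, 0.016, 0, 0, 0, 0, 0, 5, 0.018, 0, 0, 0, 0, 0, 5, 0.018, 0, 0, 0, 0, 0, 5]'

```text
clock: 18.05
tool_pos: [0.5276, -0.1554, 0.0909]
tcp_rot: [-3.141, -0.001, 1.807]
force: [0.2, -0.4, -2.6]
opening: 0.012
```

```bash
python3 st.py
```

```text
t 18.05 [ 0.5276 -0.1554  0.0909] [-3.1413 -0.0007  1.8074] Ftool [-0.4198  0.0965  2.5781] Mtool [ 0.0447 -0.0028 -0.0138] open 0.011952982999486732
```

>>> step_arm --rows '[0.003, 0, 0, 0, 0, 0, 5, 0.006, 0, 0, 0, 0, 0, 5, 0.009, 0, 0, 0, 0, 0, 5, 0.012, 0, 0, 0, 0, 0, 5, 0.015, 0, 0, 0, 0, 0, 5, 0.018, 0, 0, 0, 0, 0, 5, 0.021, 0, 0, 0, 0, 0, 5, 0.024, 0, 0, 0, 0, 0, 5, 0.028, 0, 0, 0, 0, 0, 5, 0.028, 0, 0, 0, 0, 0, 5]'

```text
clock: 18.88
tool_pos: [0.5208, -0.1275, 0.0909]
tcp_rot: [-3.141, -0.001, 1.808]
force: [-0.5, -0.7, -3.8]
opening: 0.0118
```

```bash
python3 -c "
from st import *
st()
for y in (np.pi/2-.0925,): print(delta([.519,.191,.20],[np.pi,0,y]))"
```

```text
t 18.88 [ 0.5208 -0.1275  0.0909] [-3.141  -0.0011  1.8079] Ftool [-0.5376 -0.6175  3.8029] Mtool [ 0.0801  0.0319 -0.0018] open 0.011783717781259346
(array([ 0.3101,  0.073 , -0.1088]), array([-0.0008, -0.001 ,  0.3296]))
```

```bash
python3 -c "
from st import *
print(delta([.521,.208,.15],[np.pi,0,1.478]))"
```

```text
(array([ 0.3261,  0.0789, -0.0588]), array([-0.0008, -0.001 ,  0.3299]))
```

>>> step_arm --rows '[0, 0, -0.015, 0, 0, 0, 5, 0.01, 0, -0.035, 0, 0, 0, 5, 0.03, 0.006, -0.05, 0, 0, 0.03, 5, 0.06, 0.012, -0.059, 0, 0, 0.06, 5, 0.09, 0.02, -0.059, 0, 0, 0.1, 5, 0.12, 0.028, -0.059, 0, 0, 0.14, 5, 0.15, 0.036, -0.059, 0, 0, 0.18, 5, 0.18, 0.044, -0.059, 0, 0, 0.22, 5, 0.21, 0.052, -0.059, 0, 0, 0.26, 5, 0.24, 0.058, -0.059, 0, 0, 0.3, 5]'

```text
clock: 19.72
tool_pos: [0.5209, 0.1209, 0.1503]
tcp_rot: [-3.141, -0.001, 1.506]
force: [0.8, -0.9, -3.3]
opening: 0.0117
```

```bash
python3 -c "
from st import *
st();print(delta([.521,.208,.15],[np.pi,0,1.478]))"
```

```text
t 19.72 [0.5209 0.1209 0.1503] [-3.1414 -0.001   1.5059] Ftool [-0.876   0.8142  3.3317] Mtool [-0.0033 -0.0197  0.0274] open 0.011662133780082988
(array([ 0.0869, -0.0056,  0.0004]), array([-0.0002, -0.001 ,  0.0279]))
```

>>> step_arm --rows '[0.025, -0.001, 0, 0, 0, 0.01, 5, 0.05, -0.003, 0, 0, 0, 0.02, 5, 0.07, -0.004, 0, 0, 0, 0.028, 5, 0.082, -0.005, 0, 0, 0, 0.028, 5, 0.087, -0.0056, 0, 0, 0, 0.028, 5, 0.087, -0.0056, 0, 0, 0, 0.028, 5, 0.087, -0.0056, 0, 0, 0, 0.028, 5]'

```text
clock: 20.3
tool_pos: [0.521, 0.2075, 0.1502]
tcp_rot: [-3.141, -0.0, 1.478]
force: [-0.5, -0.4, -4.0]
opening: 0.0121
```

```bash
python3 -c "
from st import *
o=st();print(delta([.521,.208,.15],[np.pi,0,1.478]));
cv2.imwrite('pics/w9.png',capture('top'))"
```

```text
t 20.30 [0.521  0.2075 0.1502] [-3.1412 -0.0004  1.4778] Ftool [-0.444  -0.4519  3.9919] Mtool [ 0.075  -0.0734  0.0183] open 0.01206413064289345
(array([ 0.0005, -0.    ,  0.0002]), array([-0.0004, -0.0004, -0.0002]))
```

View pics/w9.png

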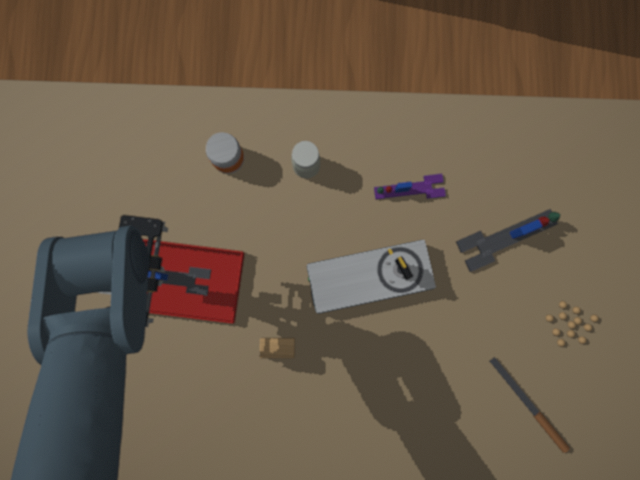

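>>> step_arm --rows '[0, 0, 0.015, 0, 0, 0, 5, 0, 0, 0.03, 0, 0, 0, 5, 0, 0, 0.045, 0, 0, 0, 5, 0, 0, 0.06, 0, 0, 0, 5, 0, 0, 0.075, 0, 0, 0, 5, 0, 0, 0.085, 0, 0, 0, 5, 0, 0, 0.092, 0, 0, 0, 5, 0, 0, 0.096, 0, 0, 0, 5, 0, 0, 0.098, 0, 0, 0, 5, 0, 0, 0.098, 0, 0, 0, 5]'

```text
clock: 21.18
tool_pos: [0.5213, 0.2071, 0.0524]
tcp_rot: [-3.141, -0.001, 1.477]
force: [-0.6, 0.4, -3.9]
opening: 0.0116
```

```bash
python3 st.py
```

```text
t 21.18 [0.5213 0.2071 0.0524] [-3.1415 -0.0005  1.4769] Ftool [ 0.3181 -0.6031  3.9475] Mtool [ 0.0558 -0.03   -0.0264] open 0.011572832134357986
```

>>> step_arm --rows '[0, 0, 0.0008, 0, 0, 0, 5, 0, 0, 0.0016, 0, 0, 0, 5, 0, 0, 0.0024, 0, 0, 0, 5, 0, 0, 0.0032, 0, 0, 0, 5, 0, 0, 0.004, 0, 0, 0, 5, 0, 0, 0.0048, 0, 0, 0, 5, 0, 0, 0.0055, 0, 0, 0, 5, 0, 0, 0.006, 0, 0, 0, 5, 0, 0, 0.006, 0, 0, 0, 5]'

```text
clock: 21.93
tool_pos: [0.5211, 0.2071, 0.0462]
tcp_rot: [-3.141, -0.0, 1.477]
force: [-0.3, -0.2, -4.1]
opening: 0.012
```

```bash
python3 st.py
```

```text
t 21.93 [0.5211 0.2071 0.0462] [-3.1412 -0.0005  1.4769] Ftool [-0.2406 -0.2964  4.1181] Mtool [ 0.1062 -0.03    0.0682] open 0.011991043773846721
```

>>> step_arm --rows '[0, 0, 0.0003, 0, 0, 0, 5, 0, 0, 0.0005, 0, 0, 0, 5, 0, 0, 0.0007, 0, 0, 0, 5, 0, 0, 0.0008, 0, 0, 0, 5, 0, 0, 0.0008, 0, 0, 0, 5]'

```text
clock: 22.35
tool_pos: [0.5213, 0.2071, 0.046]
tcp_rot: [-3.141, -0.0, 1.477]
force: [-3.3, -1.2, 5.2]
opening: 0.0119
```

```bash
python3 st.py
```

```text
t 22.35 [0.5213 0.2071 0.046 ] [-3.1411 -0.0003  1.477 ] Ftool [-1.4733 -3.1755 -5.2308] Mtool [ 0.6843 -0.2857 -0.0043] open 0.01193518862967296
```

Contact at the expected height of 0.046. Now I'll release, opening just enough, and lift.

>>> step_arm --rows '[0, 0, 0, 0, 0, 0, 14, 0, 0, 0, 0, 0, 0, 18, 0, 0, 0, 0, 0, 0, 24, 0, 0, 0, 0, 0, 0, 32, 0, 0, 0, 0, 0, 0, 40, 0, 0, 0, 0, 0, 0, 40, 0, 0, -0.01, 0, 0, 0, 40, 0, 0, -0.03, 0, 0, 0, 40, 0, 0, -0.07, 0, 0, 0, 40, 0, 0, -0.11, 0, 0, 0, 40]' --squeeze 14

```text
clock: 23.18
tool_pos: [0.52, 0.2068, 0.1565]
tcp_rot: [-3.138, 0.001, 1.477]
force: [0.4, 0.8, 0.4]
opening: 0.0378
```

```bash
python3 -c "
from st import *
st();cv2.imwrite('pics/w10.png',capture('wrist'))"
```

```text
t 23.18 [0.52   0.2068 0.1565] [-3.1379  0.0005  1.477 ] Ftool [ 0.8026  0.3353 -0.3946] Mtool [ 0.0156 -0.0494  0.0424] open 0.03775666149079794
```

View pics/w10.png

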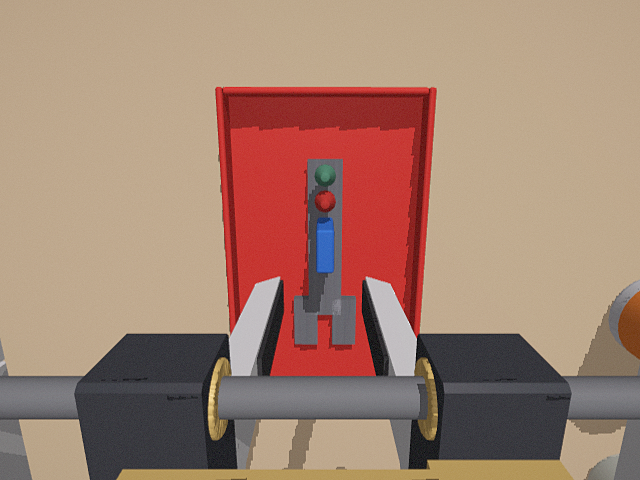

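The carrier lies flat in the middle of the tray, with the tab at (325,246) and both floats upright. I'll lift a little more and check the knob from above.

>>> step_arm --rows '[0, 0, -0.02, 0, 0, 0, 40, 0, 0, -0.04, 0, 0, 0, 40, 0, 0, -0.05, 0, 0, 0, 40, 0, 0, -0.05, 0, 0, 0, 40, 0, 0, -0.05, 0, 0, 0, 40, 0, 0, -0.05, 0, 0, 0, 40]'

```text
clock: 23.73
tool_pos: [0.5243, 0.2078, 0.2151]
tcp_rot: [3.132, -0.003, 1.477]
force: [-0.1, -0.6, -0.9]
opening: 0.0376
```

```bash
python3 -c "
from st import *
st();a=capture('top');s=capture('side');cv2.imwrite('pics/s11.png',s)
cv2.imwrite('pics/w11.png',cv2.resize(a[235:320,300:440],None,fx=5.7,fy=5.7,interpolation=2))"
```

```text
t 23.73 [0.5243 0.2078 0.2151] [ 3.1317 -0.0034  1.4773] Ftool [-0.5977 -0.075   0.9351] Mtool [ 0.101  -0.0775 -0.0089] open 0.03761273536837507
```

View pics/w11.png

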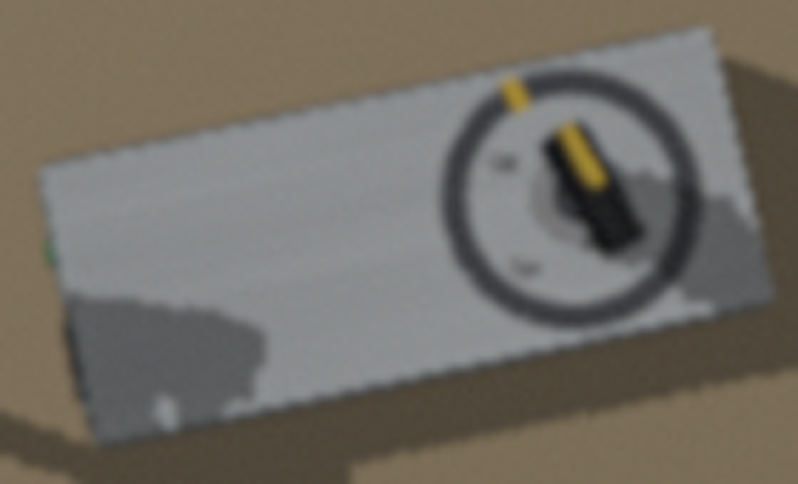

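View pics/s11.png

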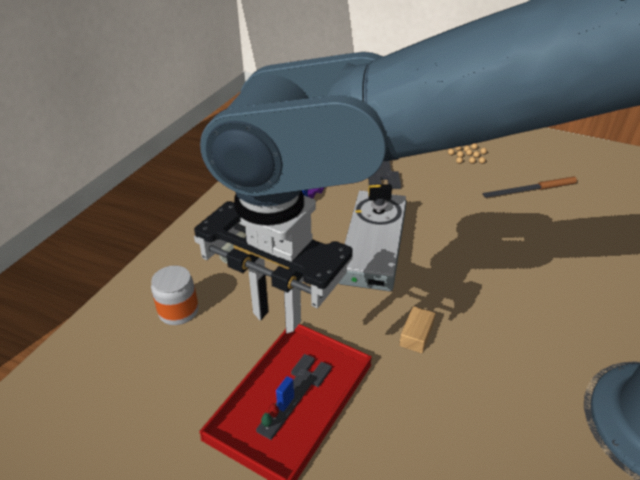

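```bash
python3 - <<'E'
from h import *
p=lambda x,y,z:ray("top",300+(x+.5)/5.7-.5,235+(y+.5)/5.7-.5,z)
a=p(570,126,.1055);b=p(600,190,.1055);c=p(628,245,.1055);d=p(556,140,.1055)
print(np.arctan2(*(a-b)[1::-1]))
# bar edges: centre line via black bar ends
print(np.arctan2(*(p(566,130,.1055)-p(626,245,.1055))[1::-1]))
# w6 wrist check
import pickle
o,cc=pickle.load(open('w6.pkl','rb'))
im=cv2.imread('pics/w6.png');hsv=cv2.cvtColor(im,cv2.COLOR_BGR2HSV)
m=cv2.inRange(hsv,(20,120,100),(35,255,255))
n,l,s,ct=cv2.connectedComponentsWithStats(m)
for i in range(1,n):
    if s[i,4]>30: print(s[i],ct[i])
ys,xs=np.where((m>0)&(np.arange(640)[None]>310)&(np.arange(640)[None]<332)&(np.arange(480)[:,None]>216)&(np.arange(480)[:,None]<255))
k=np.polyfit(ys,xs,1);A=ray("wrist",np.polyval(k,218),218,.1055,cc);B=ray("wrist",np.polyval(k,246),246,.1055,cc)
print("knob",np.arctan2(*(A-B)[1::-1]))
E
```

```text
0.45050959757956494
0.49382127491440975
[317 172   8  14 112] [320.5 178.5]
[317 209   8  40 319] [320.51097179 228.43887147]
[224 358  12  31 109] [228.60550459 372.10091743]
[403 358  20  37 313] [413.58466454 373.62619808]
[222 388   6  12  32] [224.4375 394.25  ]
[407 396  17  44 355] [417.36619718 420.25633803]
[221 401  10  39 118] [224.40677966 418.90677966]
[ 194  460  365   20 3026] [404.30667548 470.80931923]
[103 469  49  11 307] [125.49511401 474.03583062]
[157 469  16  10  57] [163.57894737 472.31578947]
[176 470  19   9  70] [182.64285714 472.55714286]
knob 0.5170587025389977
```

The wrist picture puts the knob at 0.517 rad and the ring line at 0.514 rad, so they line up. I'll hand in now.

```bash
python3 -c "
from cell import *
print(get_obs()['clock']);print(finish_job())"
```

```text
23.8333
the job is handed in; nothing more can be done
None
```

The job is handed in at 23.8 s of the allowed 69 s. By my checks every step was met, but the hand-in gives no verdict.

- **Knob:** I turned it about 2.08 rad clockwise in one grasp, raising the gripper as it climbed at roughly 2.5 mm per rad. Force readings between moves stayed at about 3.5 N or less. The wrist camera put the knob's line at 0.517 rad and the ring's line at 0.514 rad. My rougher readings of the last top picture gave 0.45 and 0.49 rad, still within the 0.25 rad tolerance.
- **Carrier bar:** I lifted it 5 mm and drew it out 59 mm along its own axis. The force readings showed little more than its weight. It met the tray floor at the expected height with about 5 N and was released. The wrist and side pictures show it flat, upright and lengthwise in the middle of the tray.
- **At the end:** the gripper is open and clear, well above the tray. The can and the block look unmoved in the final side picture. The arm hides the jar there, but the top picture taken with the arm over the tray shows it in its place.
- **One oddity:** the fingers stalled at about 19 mm while closing on the knob at 3 to 6 N, with no visible contact. They closed fully onto the 14 mm bar at 12 N. I did not find out why.

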